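# Stow the rolling-pin guide rings on their post

### The job

The galley must be made ready for sea: stow the two wooden rolling-pin guide rings on the upright steel post. Thread the wider ring on first, fully down flat on the base, then the narrower ring on top of it, lying flat, and let go of both.

Things in the scene. Friction and masses are not known exactly. Their poses are not given: they have to be found in the camera images.
- ring_post: Stowage post fixed to the counter: a round dark steel base plate, 84 mm in diameter and 10 mm thick, with a vertical round dark steel rod of 16 mm diameter at its centre. The rod's top is 74 mm above the counter; its last 10 mm taper to 6 mm diameter. Origin: centre of the base's underside, on the counter; z up along the rod.
- post_seat (a point): The point on the rod's axis at the top face of the base plate (10 mm above the counter), where the underside of the wide ring must come to lie; z up along the rod.
- wide_ring: The wider guide ring: plain wood, 62 mm outside diameter, 36 mm bore right through, 26 mm high (wall 13 mm), about 36 g, lying flat on the counter. Origin: centre of its underside; z along its axis, up. (A solid wooden biscuit stamp with a knob and a thin-walled steel pastry cutter that stand about are not guide rings.)
- narrow_ring: The narrower guide ring: same wood, 46 mm outside diameter, 36 mm bore right through, 26 mm high (wall 5 mm), about 13 g, lying flat on the counter. Origin: centre of its underside; z along its axis, up.

How it is judged (in metres and radians):
On the way, in this order (a step that is already met when the one before it is completed fails the run):
1. the wide ring is around the rod, flat on the base (horizontal distance between wide_ring and post_seat below 0.015 m and z of wide_ring in the frame of post_seat below 0.004 m and angle between wide_ring's own z axis and vertical below 0.15 rad), for 0.2 s.
2. the narrow ring is around the rod, flat on the wide ring (horizontal distance between narrow_ring and post_seat below 0.015 m and z of narrow_ring in the frame of post_seat between 0.022 and 0.03 m), for 0.2 s.
At the end, for the whole second after the job is handed in: Both rings around the rod and at rest, not turned over: the wide ring's underside within 4 mm of the base's top, the narrow ring's 22 to 30 mm above the base's top (on the wide ring), each centre within 15 mm of the rod's axis, each tilted less than 0.15 rad (all of step 1 and all of step 2 and angle between narrow_ring's own z axis and vertical below 0.15 rad and linear speed of each of wide_ring, narrow_ring below 0.02 m/s); the robot touches nothing.
It also fails if it takes over 54 s, if anything falls off the work surface, if the arm or the gripper's body presses on something with over 40 N, if the wrist force passes 120 N, or if a joint passes its speed limit or range.

### The arm

A 7-joint arm with a two-finger parallel gripper is mounted at the origin on the work surface. World frame = base frame: x ahead of the robot, y to its left, z up, the work surface at z = 0. Lengths are in mm, angles in rad, forces in N, time in s.
With the tool pointing down it reaches from about 350 to 900 mm from the base axis. Payload 19.9 kg.
Tool frame: the origin (TCP) lies on the centre line of the jaws, within the pads' length; the fingertips stand 17 mm ahead of it and the grasp point (between the pads) lies 2 mm behind it; y points along the fingers, x is the direction in which the jaws open and shut, and the axes are right-handed (so a half turn about y gives the same grasp; the last joint's range is limited). The gripper opens to 94 mm and grips with 3 to 60 N. Pads are 16 mm wide; open, the fingers measure 119 mm over their backs; the gripper's body (75 mm by 177 mm) begins 78 mm behind the grasp point.
Start: joints at [1.093, 0.417, -0.01, 1.614, 0.005, 1.111, -0.053], TCP at [263.827, -566.565, 222.425] pointing down, gripper open.
Joint ranges: [-2.81, 2.81], [-0.39, 2.02], [-1.27, 1.25], [0.06, 2.57], [-1.19, 4.33], [0.19, 2], [-2.82, 2.82]. Speed limits (rad/s): [1.89, 1.89, 2.39, 2.39, 3.01, 3.01, 3.01].

### API

Orientations are given as a unit quaternion [x, y, z, w].
In Python, from workcell import ctrl gives the robot as it stands. The module is installed in compiled form; this text tells all that it offers.
- The arm moves only by the tool move_arm, never from a script. Its argument "series" is a list of rows, each an object of numbers: "tx", "ty", "tz": the shift along the tool's x, y, z in mm; "turn": the turn about the tool's y in degrees. A call has exactly 8 rows; each row shifts and turns the commanded pose from where the row before left it, along the tool's axes as they then stand; what a row does not reach is not made up. A row lasts 1/8 s, in which the tool goes at most 62.5 mm and 10.7 degrees, less where a joint would pass 70% of its speed; a pose out of reach is approached as far as the arm can. A call with a gripper value outside its range is refused whole. "jaw" is the finger opening in mm, from 0 to 94, set as the call begins (left out, the last holds). The fingers move at their own pace and stop on an object; the grip force is fixed at half the most. Time passes only in rows, so rows that do not move let the fingers close, or fill a call up. It gives the time, the measured TCP pose, the force and the opening at its end, in the units of the state.
- ctrl.read_state(): the state, without advancing time (a new reading comes with each control period).
- ctrl.read_camera(name): name is "scene" or "top"; returns a dict with "image" (384x512x3 uint8, blue, green, red), "intrinsics" (3x3 intrinsics, pixels), "rvec" (rotation vector, rad) and "tvec" (3), from world to camera coordinates, as OpenCV has them. Camera axes: x right, y down, z forward; pixel columns grow to the right and rows downward; lengths in mm; the calibration is good to about 2 mm. A picture is of the moment at which its call begins. There is no depth.
- ctrl.sign_off(): hands the job in, once; it reports no verdict.
The state is a dict: "t": time; "q": joint angles; "dq": joint speeds; "joint_efforts": joint torques, N m; "position": TCP position; "orientation": TCP orientation; "wrist_force": force on the tool from outside, world axes, zero at the start; "wrist_torque": the same for the moment, N m; "finger_gap": finger opening in mm.
Only numpy, scipy, OpenCV 4.12 (cv2) and the standard library are available. Lean on these libraries where they do the work, as an engineer would, in place of code of your own. Each camera call takes 0.05 s, during which the arm holds its last target.

## Working session

There is one attempt and no reset: what is moved stays moved. The work goes in short steps, Python scripts to look and compute and a tool call to move; the robot and the scene stay as the last step left them, time stands still between calls to the robot, and variables do not carry over. Pictures are saved under pics/ and viewed, and the job is handed in when it is done.

Besides the shell and the picture viewer there is one more tool, called as a command line: name --argument value ..., lists and objects as JSON in quotes. move_arm: Moves the arm, as the interface text tells. Its arguments: {"type":"object","properties":{"series":{"type":"array"},"jaw":{"type":"number"}},"required":["series"]}

```bash
mkdir -p pics; cat > h.py <<'E'
from workcell import ctrl
import numpy as np, cv2
from scipy.spatial.transform import Rotation as R
def snap(name,fn):
    d=ctrl.read_camera(name); cv2.imwrite(f'pics/{fn}.png',d['image']); 
    np.savez(f'pics/{fn}.npz',**{k:np.array(v,float) for k,v in d.items() if k!='image'}); return d
def ray(fn,px,z):
    d=np.load(f'pics/{fn}.npz'); K=d['intrinsics'];Rm,_=cv2.Rodrigues(d['rvec']);t=d['tvec'].ravel()
    c=-Rm.T@t; v=Rm.T@np.linalg.inv(K)@np.array([px[0],px[1],1.])
    return c+v*(z-c[2])/v[2]
def proj(fn,p):
    d=np.load(f'pics/{fn}.npz'); return cv2.projectPoints(np.atleast_2d(np.array(p,float)),d['rvec'],d['tvec'],d['intrinsics'],None)[0].reshape(-1,2)
E
python3 - <<'E'
from h import *
for n in('scene','top'):
    d=snap(n,n+'0'); cv2.imwrite(f'pics/{n}0b.png',cv2.resize(d['image'],(800,600)))
    Rm,_=cv2.Rodrigues(np.array(d['rvec']));print(n,-Rm.T@np.array(d['tvec']).ravel(),d['intrinsics'])
s=ctrl.read_state();print(s);print(R.from_quat(s['orientation']).as_matrix())
E
```

```text
scene [1268.44185568  -31.62834907  762.89864394] [[450.13258256   0.         248.17351037]
 [  0.         450.13258256 201.34326131]
 [  0.           0.           1.        ]]
top [462.16825762  -1.94710951 892.71181988] [[434.04492555   0.         250.70508799]
 [  0.         434.04492555 191.14749403]
 [  0.           0.           1.        ]]
{'t': 0.1, 'q': array([ 1.09351043,  0.41788274, -0.010307  ,  1.6141145 ,  0.0046637 ,
        1.11071182, -0.05301569]), 'dq': array([-0.0011369 , -0.00138727, -0.00052383,  0.0004948 ,  0.00048085,
       -0.00017936, -0.00136161]), 'joint_efforts': array([ 1.85821140e-03, -8.52584767e+01,  6.40624668e-01, -4.26693821e+01,
       -4.87710221e-02,  1.64884591e-02, -1.65561755e-05]), 'position': array([ 263.69148043, -566.28956635,  221.90727444]), 'orientation': array([-0.59606807,  0.38043218, -0.37976197,  0.59645206]), 'wrist_force': array([-0.55901845,  0.69233502, -0.38652368]), 'wrist_torque': array([ 0.02345506,  0.00697382, -0.0218314 ]), 'finger_gap': 93.64013098718078}
[[ 4.22104401e-01 -5.07339739e-04  9.06547085e-01]
 [-9.06546570e-01  9.67412182e-04  4.22104703e-01]
 [-1.09115518e-03 -9.99999403e-01 -5.15781604e-05]]
```

View pics/scene0b.png

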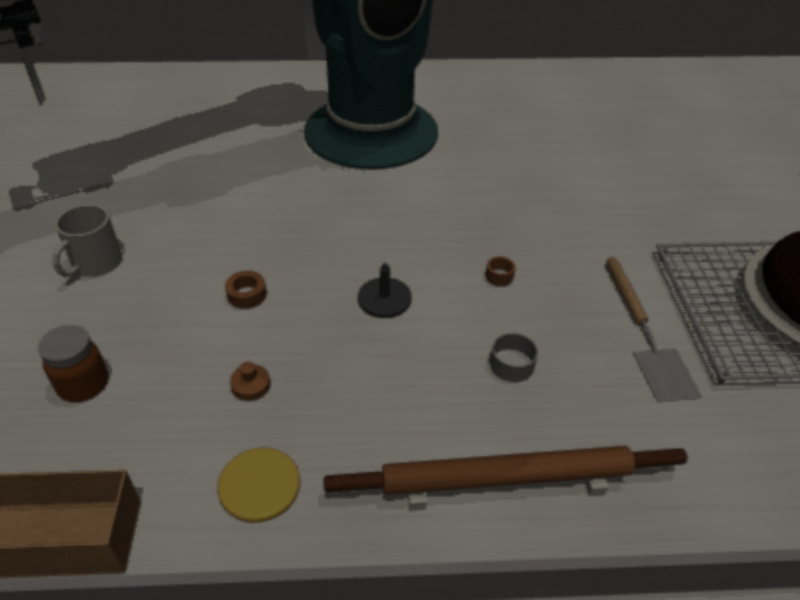

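View pics/top0b.png

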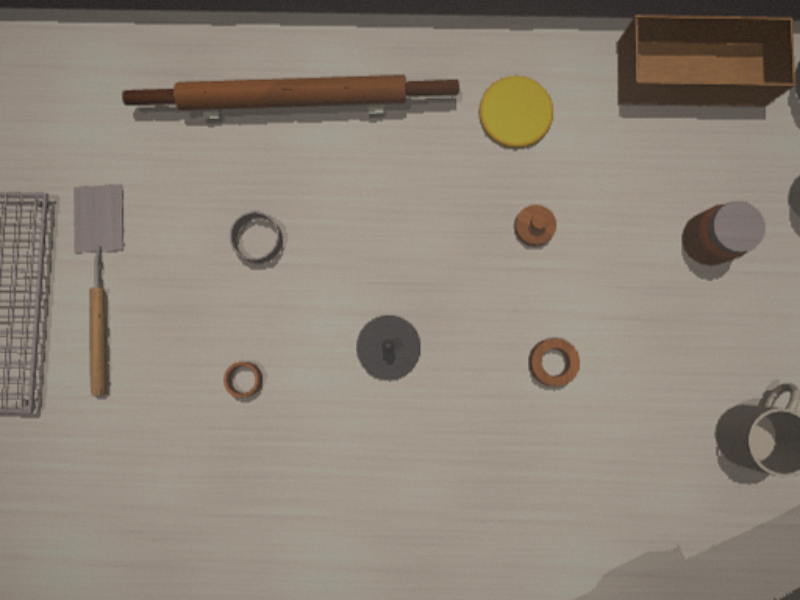

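The scene view shows the wide ring at (246,288), the post at (385,295) and the narrow ring at (500,270). In the top view (both at 800x600) they are at (554,362), (388,348) and (243,380). The decoys are the stamp and the steel cutter, and both are clear of these. Next I'll measure on enlarged crops.

```bash
python3 - <<'E'
from h import *
im=cv2.imread('pics/top0.png')
def crop(cx,cy): 
    x0,y0=cx-24,cy-24
    return cv2.resize(im[y0:y0+48,x0:x0+48],(384,384),interpolation=cv2.INTER_CUBIC)
cs=[(354,231),(155,243)]
cv2.imwrite('pics/crop0.png',np.hstack([crop(*c) for c in cs]))
cv2.imwrite('pics/crop1.png',cv2.resize(im[196:250,220:280],(720,648))[:600])
# segment rings by saturation
hsv=cv2.cvtColor(im,cv2.COLOR_BGR2HSV)
for cx,cy in cs:
    x0,y0=cx-24,cy-24
    s=hsv[y0:y0+48,x0:x0+48,1]; m=(s>95).astype(np.uint8)
    c,_=cv2.findContours(m,cv2.RETR_CCOMP,cv2.CHAIN_APPROX_NONE)
    for k in c:
        if len(k)>20: print((cx,cy),len(k),[np.add(cv2.fitEllipse(k)[0],(x0,y0)),cv2.fitEllipse(k)[1]])
E
```

```text
(354, 231) 86 [array([354.95782089, 231.4353714 ]), (29.408771514892578, 30.330642700195312)]
(354, 231) 54 [array([355.00483894, 231.33857727]), (19.003934860229492, 19.22167205810547)]
(155, 243) 63 [array([154.27600479, 242.52449799]), (21.384876251220703, 22.687440872192383)]
(155, 243) 52 [array([154.35280991, 242.48531914]), (18.814599990844727, 18.99338150024414)]
```

View pics/crop0.png

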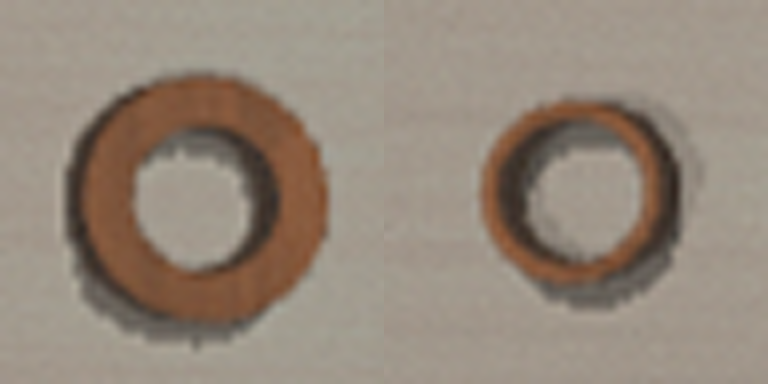

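View pics/crop1.png

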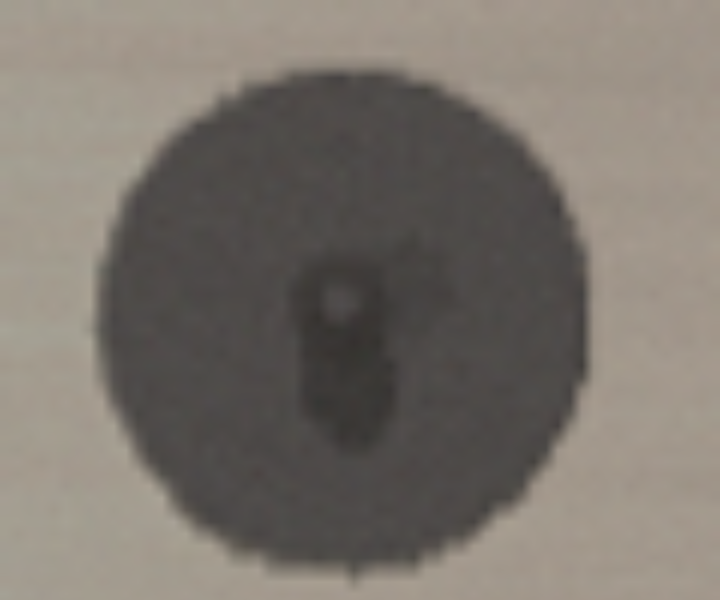

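```bash
python3 - <<'E'
from h import *
print('W',ray('top0',(355.0,231.3),26)); print('N',ray('top0',(154.0,242.5),26))
print('base',ray('top0',(248.1,222.2),10),'tip',ray('top0',(248,220.5),74))
print('nadir',proj('top0',[[462,-2,0]]))
im=cv2.imread('pics/scene0.png')
W,N,B=ray('top0',(355.0,231.3),26),ray('top0',(154.0,242.5),26),ray('top0',(248.1,222.2),10)
# overlay predicted circles in scene
S=4;big=cv2.resize(im,None,fx=S,fy=S,interpolation=cv2.INTER_CUBIC)
a=np.linspace(0,2*np.pi,60)
for c,r,z in((W,31,26),(W,18,26),(N,23,26),(N,18,26),(B,42,10),(B,3,74),(B,8,64)):
    p=proj('scene0',np.c_[c[0]+r*np.cos(a),c[1]+r*np.sin(a),np.full(60,z)])
    cv2.polylines(big,[((p+.5)*S).astype(int)],True,(0,255,0),1)
cv2.imwrite('pics/ov0.png',big[620:820,540:1340])
E
```

```text
W [ 475.37538566 -207.43543507   26.        ]
N [446.1230126  191.26518317  26.        ]
base [490.14327879   5.47417738  10.        ] tip [491.30591864   5.18348766  74.        ]
nadir [[251.53664948 236.20425011]]
```

View pics/ov0.png

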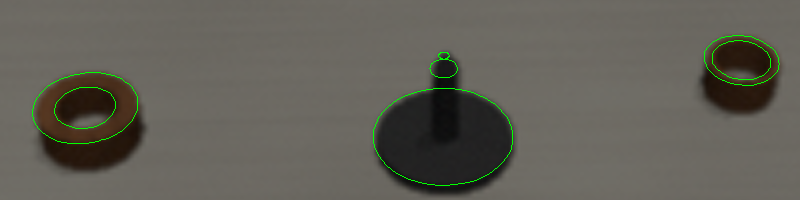

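Both cameras agree to about 1–2 mm:

| Object | x (mm) | y (mm) |
|---|---|---|
| Wide ring | 475.4 | -207.4 |
| Narrow ring | 446 | 191 |
| Post | 490.5 | 5.3 |

Now I'll move over the wide ring.

move_arm --series '[{"tx":-10,"tz":15},{"tx":-20,"tz":29},{"tx":-25,"tz":36},{"tx":-25,"tz":36},{"tx":-25,"tz":36},{"tx":-25,"tz":36},{"tx":-20,"tz":29},{"tx":-10,"tz":15}]' --jaw 94

```text
schema error: expected keys tx, ty, tz, turn
```

move_arm --series '[{"tx":-10,"tz":15},{"tx":-20,"tz":30},{"tx":-25,"tz":36},{"tx":-15,"tz":22},{"tx":-6,"tz":8},{},{},{}]'

```text
schema error: expected keys tx, ty, tz, turn
```

```bash
cat >> h.py <<'E'
def go(x,y,z):
    s=ctrl.read_state(); M=R.from_quat(s['orientation']).as_matrix()
    print('t',s['t'],'pos',s['position'].round(1),'gap',round(s['finger_gap'],1),'F',s['wrist_force'].round(1)); print(M.round(4).tolist())
    print('shift',(M.T@(np.array([x,y,z])-s['position'])).round(1))
E
python3 -c "
from h import *
go(475.4,-207.4,22)"
```

```text
t 0.1 pos [ 263.7 -566.3  221.9] gap 93.6 F [-0.6  0.7 -0.4]
[[0.4221, -0.0005, 0.9065], [-0.9065, 0.001, 0.4221], [-0.0011, -1.0, -0.0001]]
shift [-235.8  200.1  343.4]
```

All four keys are needed in every row.

move_arm --series '[{"tx":-10,"ty":0,"tz":15,"turn":0},{"tx":-20,"ty":0,"tz":29,"turn":0},{"tx":-25,"ty":0,"tz":36,"turn":0},{"tx":-25,"ty":0,"tz":36,"turn":0},{"tx":-25,"ty":0,"tz":36,"turn":0},{"tx":-25,"ty":0,"tz":36,"turn":0},{"tx":-20,"ty":0,"tz":29,"turn":0},{"tx":-10,"ty":0,"tz":15,"turn":0}]' --jaw 94

```text
t: 1.1
position: [407.6, -321.2, 222.5]
orientation: [-0.597, 0.379, -0.379, 0.597]
wrist_force: [0.1, -0.7, 0.3]
finger_gap: 94.2
```

```bash
python3 -c "
from h import *
go(475.4,-207.4,22)"
```

```text
t 1.1 pos [ 407.6 -321.2  222.5] gap 94.2 F [ 0.1 -0.7  0.3]
[[0.4245, 0.0001, 0.9054], [-0.9054, 0.0002, 0.4245], [-0.0001, -1.0, 0.0002]]
shift [-74.2 200.5 109.7]
```

move_arm --series '[{"tx":-10,"ty":0,"tz":15,"turn":0},{"tx":-20,"ty":10,"tz":30,"turn":0},{"tx":-25,"ty":20,"tz":36,"turn":0},{"tx":-15,"ty":30,"tz":22,"turn":0},{"tx":-5,"ty":30,"tz":8,"turn":0},{"tx":0,"ty":20,"tz":0,"turn":0},{"tx":0,"ty":10,"tz":0,"turn":0},{"tx":0,"ty":0,"tz":0,"turn":0}]'

```text
t: 2.1
position: [475.3, -209.0, 102.2]
orientation: [0.596, -0.381, 0.38, -0.596]
wrist_force: [0.4, 0.7, 0.8]
finger_gap: 94.1
```

```bash
python3 -c "
from h import *
go(475.4,-207.4,22)
d=snap('scene','s1');e=snap('top','t1')
cv2.imwrite('pics/c1.png',cv2.resize(np.hstack([d['image'][130:250,90:250],e['image'][160:280,270:430]]),(800,300)))"
```

```text
t 2.1 pos [ 475.3 -209.   102.2] gap 94.1 F [0.4 0.7 0.8]
[[0.4214, -0.0008, 0.9069], [-0.9069, 0.0003, 0.4214], [-0.0006, -1.0, -0.0006]]
shift [-1.3 80.2  0.8]
```

View pics/c1.png

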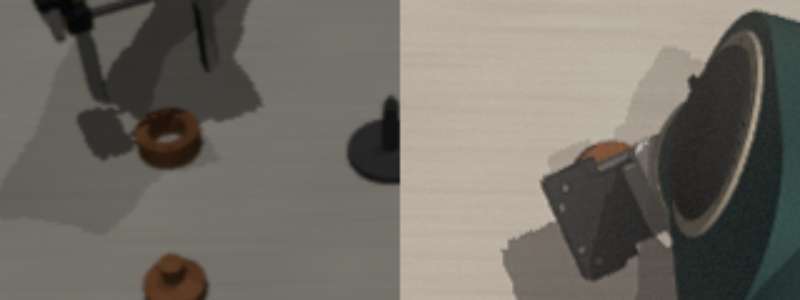

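The fingers straddle the wide ring at about (168,135) in the left crop. The arm covers the ring in the top view. I'll descend and grip.

move_arm --series '[{"tx":-1,"ty":8,"tz":1,"turn":0},{"tx":0,"ty":14,"tz":0,"turn":0},{"tx":0,"ty":16,"tz":0,"turn":0},{"tx":0,"ty":16,"tz":0,"turn":0},{"tx":0,"ty":14,"tz":0,"turn":0},{"tx":0,"ty":8,"tz":0,"turn":0},{"tx":0,"ty":4,"tz":0,"turn":0},{"tx":0,"ty":0,"tz":0,"turn":0}]'

```text
t: 3.2
position: [476.1, -207.4, 22.4]
orientation: [-0.596, 0.38, -0.38, 0.596]
wrist_force: [0.4, -0.0, -0.9]
finger_gap: 94.0
```

move_arm --series '[{"tx":0,"ty":0,"tz":0,"turn":0},{"tx":0,"ty":0,"tz":0,"turn":0},{"tx":0,"ty":0,"tz":0,"turn":0},{"tx":0,"ty":0,"tz":0,"turn":0},{"tx":0,"ty":0,"tz":0,"turn":0},{"tx":0,"ty":0,"tz":0,"turn":0},{"tx":0,"ty":0,"tz":0,"turn":0},{"tx":0,"ty":0,"tz":0,"turn":0}]' --jaw 56

```text
t: 4.2
position: [476.1, -207.4, 22.5]
orientation: [0.596, -0.38, 0.38, -0.596]
wrist_force: [-1.1, 0.7, 5.5]
finger_gap: 62.0
```

Gripped at 62.0 mm, the full diameter. Lifting now.

move_arm --series '[{"tx":0,"ty":-4,"tz":0,"turn":0},{"tx":0,"ty":-12,"tz":0,"turn":0},{"tx":0,"ty":-20,"tz":0,"turn":0},{"tx":0,"ty":-24,"tz":0,"turn":0},{"tx":0,"ty":-20,"tz":0,"turn":0},{"tx":0,"ty":-14,"tz":0,"turn":0},{"tx":0,"ty":-6,"tz":0,"turn":0},{"tx":0,"ty":0,"tz":0,"turn":0}]'

```text
t: 5.2
position: [476.0, -207.4, 122.5]
orientation: [-0.596, 0.38, -0.38, 0.596]
wrist_force: [-0.1, -0.2, 0.1]
finger_gap: 62.5
```

```bash
python3 -c "
from h import *
go(490.5,5.3,122)
d=snap('scene','s2')
cv2.imwrite('pics/c2.png',cv2.resize(d['image'][60:250,90:290],(800,600)))"
```

```text
t 5.2 pos [ 476.  -207.4  122.5] gap 62.5 F [-0.1 -0.2  0.1]
[[0.422, 0.0001, 0.9066], [-0.9066, -0.0, 0.422], [0.0, -1.0, 0.0001]]
shift [-186.8    0.5  102.9]
```

View pics/c2.png

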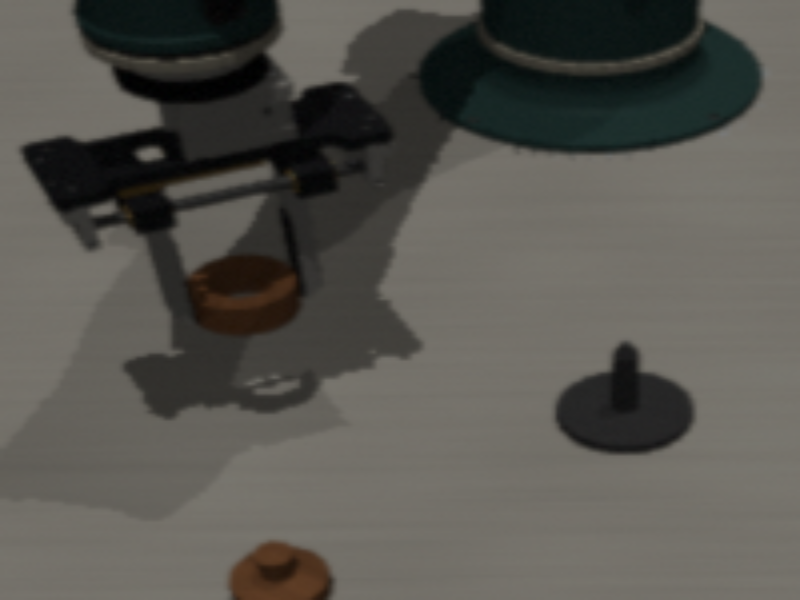

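The ring is held level at (245,290) and its underside is about 100 mm up. I'll carry it over the post.

move_arm --series '[{"tx":-9,"ty":0,"tz":5,"turn":0},{"tx":-22,"ty":0,"tz":12,"turn":0},{"tx":-34,"ty":0,"tz":19,"turn":0},{"tx":-34,"ty":0,"tz":19,"turn":0},{"tx":-34,"ty":0,"tz":19,"turn":0},{"tx":-30,"ty":0,"tz":16,"turn":0},{"tx":-17,"ty":0,"tz":9,"turn":0},{"tx":-7,"ty":0,"tz":4,"turn":0}]'

```text
t: 6.25
position: [490.1, 7.2, 122.1]
orientation: [0.597, -0.38, 0.379, -0.597]
wrist_force: [0.3, -0.1, -0.4]
finger_gap: 62.2
```

move_arm --series '[{"tx":0,"ty":0,"tz":0,"turn":0},{"tx":0,"ty":0,"tz":0,"turn":0},{"tx":0,"ty":0,"tz":0,"turn":0},{"tx":0,"ty":0,"tz":0,"turn":0},{"tx":0,"ty":0,"tz":0,"turn":0},{"tx":0,"ty":0,"tz":0,"turn":0},{"tx":0,"ty":0,"tz":0,"turn":0},{"tx":0,"ty":0,"tz":0,"turn":0}]'

```text
t: 7.25
position: [490.5, 5.6, 122.4]
orientation: [-0.596, 0.38, -0.38, 0.596]
wrist_force: [0.4, 0.1, -0.5]
finger_gap: 61.9
```

```bash
python3 -c "
from h import *
go(490.5,5.3,32)
d=snap('scene','s3')
cv2.imwrite('pics/c3.png',cv2.resize(d['image'][100:220,170:330],(800,600)))"
```

```text
t 7.25 pos [490.5   5.6 122.4] gap 61.9 F [ 0.4  0.1 -0.5]
[[0.4222, -0.0, 0.9065], [-0.9065, 0.0001, 0.4222], [-0.0001, -1.0, -0.0]]
shift [ 0.3 90.4 -0.1]
```

View pics/c3.png

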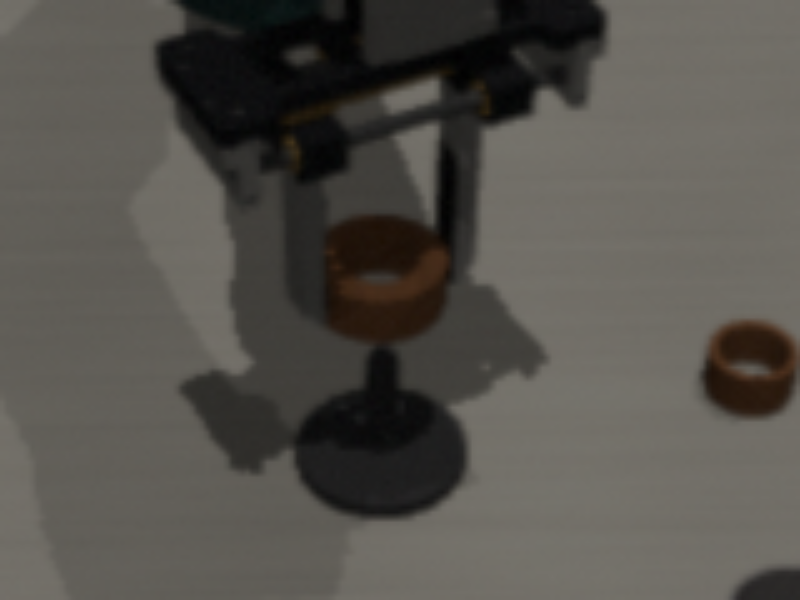

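The ring at (385,280) sits right above the rod tip at (381,352). I'll lower it to about 1 mm above the base.

move_arm --series '[{"tx":0,"ty":6,"tz":0,"turn":0},{"tx":0,"ty":14,"tz":0,"turn":0},{"tx":0,"ty":18,"tz":0,"turn":0},{"tx":0,"ty":18,"tz":0,"turn":0},{"tx":0,"ty":16,"tz":0,"turn":0},{"tx":0,"ty":11,"tz":0,"turn":0},{"tx":0,"ty":6,"tz":0,"turn":0},{"tx":0,"ty":0,"tz":0,"turn":0}]'

```text
t: 8.3
position: [490.5, 5.6, 33.3]
orientation: [0.596, -0.38, 0.38, -0.596]
wrist_force: [-0.5, 0.7, -0.6]
finger_gap: 62.3
```

move_arm --series '[{"tx":0,"ty":0.5,"tz":0,"turn":0},{"tx":0,"ty":0.5,"tz":0,"turn":0},{"tx":0,"ty":0,"tz":0,"turn":0},{"tx":0,"ty":0,"tz":0,"turn":0},{"tx":0,"ty":0,"tz":0,"turn":0},{"tx":0,"ty":0,"tz":0,"turn":0},{"tx":0,"ty":0,"tz":0,"turn":0},{"tx":0,"ty":0,"tz":0,"turn":0}]'

```text
t: 9.3
position: [490.4, 5.6, 32.4]
orientation: [0.596, -0.38, 0.38, -0.596]
wrist_force: [-0.7, 0.3, -0.0]
finger_gap: 62.3
```

move_arm --series '[{"tx":0,"ty":0,"tz":0,"turn":0},{"tx":0,"ty":0,"tz":0,"turn":0},{"tx":0,"ty":0,"tz":0,"turn":0},{"tx":0,"ty":0,"tz":0,"turn":0},{"tx":0,"ty":0,"tz":0,"turn":0},{"tx":0,"ty":0,"tz":0,"turn":0},{"tx":0,"ty":0,"tz":0,"turn":0},{"tx":0,"ty":0,"tz":0,"turn":0}]' --jaw 90

```text
t: 10.3
position: [490.5, 5.6, 32.4]
orientation: [0.596, -0.38, 0.38, -0.596]
wrist_force: [0.8, -0.3, 0.5]
finger_gap: 90.0
```

move_arm --series '[{"tx":0,"ty":-4,"tz":0,"turn":0},{"tx":0,"ty":-14,"tz":0,"turn":0},{"tx":0,"ty":-24,"tz":0,"turn":0},{"tx":0,"ty":-30,"tz":0,"turn":0},{"tx":0,"ty":-30,"tz":0,"turn":0},{"tx":0,"ty":-24,"tz":0,"turn":0},{"tx":0,"ty":-12,"tz":0,"turn":0},{"tx":0,"ty":-4,"tz":0,"turn":0}]'

```text
t: 11.3
position: [490.6, 5.6, 175.1]
orientation: [-0.596, 0.38, -0.38, 0.596]
wrist_force: [-0.2, -0.9, -1.4]
finger_gap: 89.9
```

```bash
python3 -c "
from h import *
go(446.1,191.3,62)
d=snap('scene','s4')
cv2.imwrite('pics/c4.png',cv2.resize(d['image'][100:220,170:330],(800,600)))"
```

```text
t 11.3 pos [490.6   5.6 175.1] gap 89.9 F [-0.2 -0.9 -1.4]
[[0.4221, 0.0008, 0.9065], [-0.9065, -0.0001, 0.4221], [0.0004, -1.0, 0.0007]]
shift [-187.2  113.    38. ]
```

View pics/c4.png

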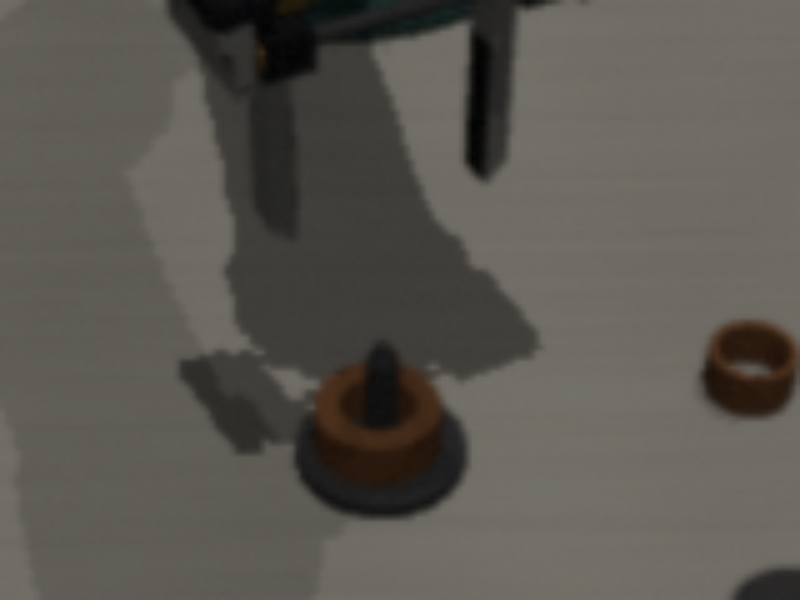

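The wide ring at (378,425) lies flat on the base, around the rod and well centred. Now for the narrow ring.

move_arm --series '[{"tx":-9,"ty":0,"tz":2,"turn":0},{"tx":-22,"ty":0,"tz":5,"turn":0},{"tx":-34,"ty":0,"tz":7,"turn":0},{"tx":-34,"ty":0,"tz":7,"turn":0},{"tx":-34,"ty":10,"tz":7,"turn":0},{"tx":-30,"ty":20,"tz":6,"turn":0},{"tx":-17,"ty":25,"tz":3,"turn":0},{"tx":-7,"ty":15,"tz":1,"turn":0}]'

```text
t: 12.35
position: [444.7, 192.2, 102.9]
orientation: [0.597, -0.38, 0.379, -0.596]
wrist_force: [-0.4, 1.1, 0.4]
finger_gap: 90.0
```

move_arm --series '[{"tx":0,"ty":8,"tz":0,"turn":0},{"tx":0,"ty":0,"tz":0,"turn":0},{"tx":0,"ty":0,"tz":0,"turn":0},{"tx":0,"ty":0,"tz":0,"turn":0},{"tx":0,"ty":0,"tz":0,"turn":0},{"tx":0,"ty":0,"tz":0,"turn":0},{"tx":0,"ty":0,"tz":0,"turn":0},{"tx":0,"ty":0,"tz":0,"turn":0}]'

```text
t: 13.35
position: [446.0, 191.2, 96.4]
orientation: [-0.596, 0.38, -0.38, 0.596]
wrist_force: [-0.1, 0.1, 1.1]
finger_gap: 89.9
```

```bash
python3 -c "
from h import *
go(446.1,191.3,22)
d=snap('scene','s5')
cv2.imwrite('pics/c5.png',cv2.resize(d['image'][100:220,230:390],(800,600)))"
```

```text
t 13.35 pos [446.  191.2  96.4] gap 89.9 F [-0.1  0.1  1.1]
[[0.4222, -0.0, 0.9065], [-0.9065, 0.0001, 0.4222], [-0.0001, -1.0, -0.0]]
shift [-0.  74.4  0.1]
```

View pics/c5.png

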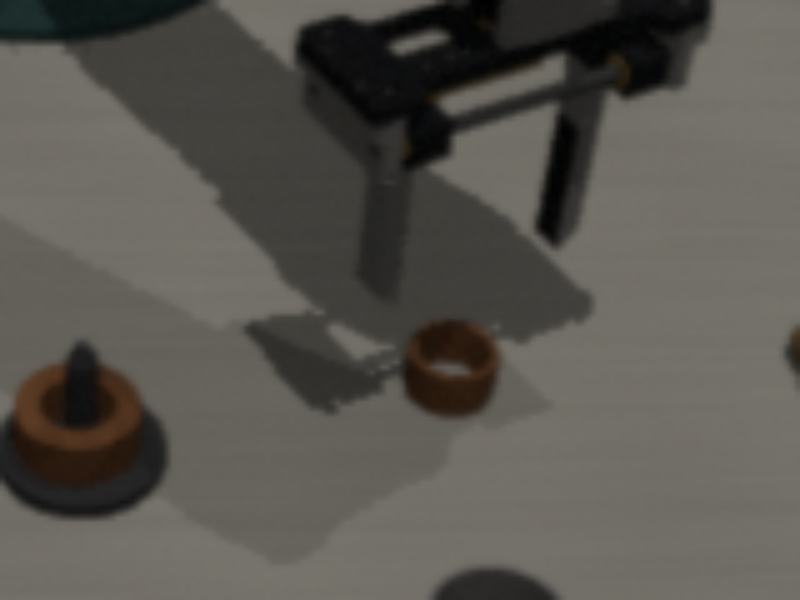

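The fingers straddle the narrow ring at (452,368). I'll descend 74 mm and close.

move_arm --series '[{"tx":0,"ty":6,"tz":0,"turn":0},{"tx":0,"ty":12,"tz":0,"turn":0},{"tx":0,"ty":16,"tz":0,"turn":0},{"tx":0,"ty":16,"tz":0,"turn":0},{"tx":0,"ty":12,"tz":0,"turn":0},{"tx":0,"ty":8,"tz":0,"turn":0},{"tx":0,"ty":4,"tz":0,"turn":0},{"tx":0,"ty":0,"tz":0,"turn":0}]'

```text
t: 14.4
position: [446.0, 191.2, 22.4]
orientation: [0.596, -0.38, 0.38, -0.596]
wrist_force: [-1.3, 0.4, -0.2]
finger_gap: 90.0
```

move_arm --series '[{"tx":0,"ty":0,"tz":0,"turn":0},{"tx":0,"ty":0,"tz":0,"turn":0},{"tx":0,"ty":0,"tz":0,"turn":0},{"tx":0,"ty":0,"tz":0,"turn":0},{"tx":0,"ty":0,"tz":0,"turn":0},{"tx":0,"ty":0,"tz":0,"turn":0},{"tx":0,"ty":0,"tz":0,"turn":0},{"tx":0,"ty":0,"tz":0,"turn":0}]' --jaw 40

```text
t: 15.4
position: [446.0, 191.2, 22.5]
orientation: [-0.596, 0.38, -0.38, 0.596]
wrist_force: [0.7, -1.0, 3.3]
finger_gap: 45.8
```

move_arm --series '[{"tx":0,"ty":-4,"tz":0,"turn":0},{"tx":0,"ty":-12,"tz":0,"turn":0},{"tx":0,"ty":-20,"tz":0,"turn":0},{"tx":0,"ty":-24,"tz":0,"turn":0},{"tx":0,"ty":-20,"tz":0,"turn":0},{"tx":0,"ty":-14,"tz":0,"turn":0},{"tx":0,"ty":-6,"tz":0,"turn":0},{"tx":0,"ty":0,"tz":0,"turn":0}]'

```text
t: 16.4
position: [446.0, 191.1, 122.5]
orientation: [-0.596, 0.38, -0.38, 0.596]
wrist_force: [1.0, 0.3, -0.4]
finger_gap: 46.0
```

```bash
python3 -c "
from h import *
go(490.5,5.3,122)
d=snap('scene','s6')
cv2.imwrite('pics/c6.png',cv2.resize(d['image'][100:220,230:390],(800,600)))"
```

```text
t 16.4 pos [446.  191.1 122.5] gap 46.0 F [ 1.   0.3 -0.4]
[[0.422, 0.0001, 0.9066], [-0.9066, 0.0, 0.422], [0.0, -1.0, 0.0001]]
shift [187.2   0.5 -38.1]
```

View pics/c6.png

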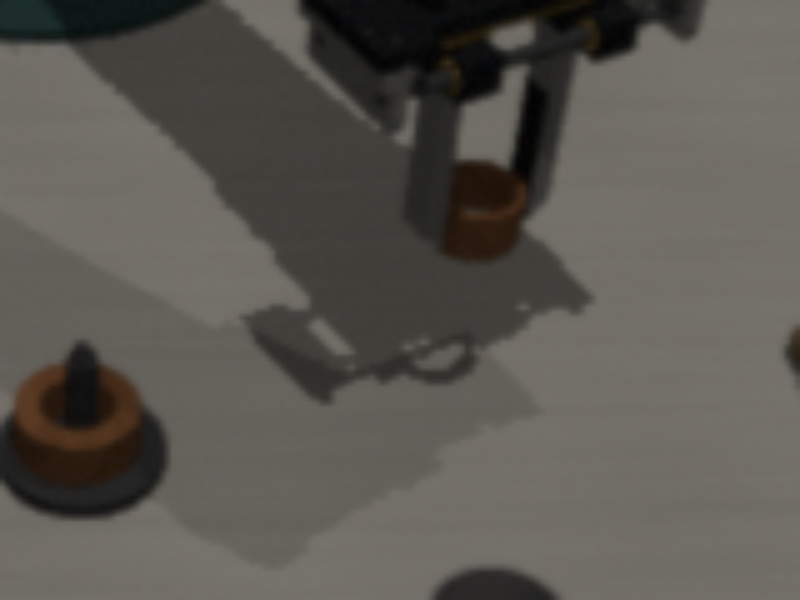

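The narrow ring is held level at (482,210) with a gap of 46 mm. I'll carry it to the post.

move_arm --series '[{"tx":9,"ty":0,"tz":-2,"turn":0},{"tx":22,"ty":0,"tz":-5,"turn":0},{"tx":34,"ty":0,"tz":-7,"turn":0},{"tx":34,"ty":0,"tz":-7,"turn":0},{"tx":34,"ty":0,"tz":-7,"turn":0},{"tx":30,"ty":0,"tz":-6,"turn":0},{"tx":17,"ty":0,"tz":-3,"turn":0},{"tx":7,"ty":0,"tz":-1,"turn":0}]'

```text
t: 17.45
position: [490.5, 4.9, 122.2]
orientation: [0.596, -0.381, 0.38, -0.596]
wrist_force: [0.7, 0.8, -0.5]
finger_gap: 46.0
```

move_arm --series '[{"tx":0,"ty":0,"tz":0,"turn":0},{"tx":0,"ty":0,"tz":0,"turn":0},{"tx":0,"ty":0,"tz":0,"turn":0},{"tx":0,"ty":0,"tz":0,"turn":0},{"tx":0,"ty":0,"tz":0,"turn":0},{"tx":0,"ty":0,"tz":0,"turn":0},{"tx":0,"ty":0,"tz":0,"turn":0},{"tx":0,"ty":0,"tz":0,"turn":0}]'

```text
t: 18.45
position: [490.5, 5.6, 122.4]
orientation: [0.596, -0.38, 0.38, -0.596]
wrist_force: [0.1, 0.1, 0.4]
finger_gap: 45.7
```

```bash
python3 -c "
from h import *
go(490.5,5.3,58.5)
d=snap('scene','s7')
cv2.imwrite('pics/c7.png',cv2.resize(d['image'][100:220,170:330],(800,600)))"
```

```text
t 18.45 pos [490.5   5.6 122.4] gap 45.7 F [0.1 0.1 0.4]
[[0.4221, -0.0001, 0.9066], [-0.9066, 0.0001, 0.4221], [-0.0001, -1.0, -0.0001]]
shift [ 0.3 63.9 -0.1]
```

View pics/c7.png

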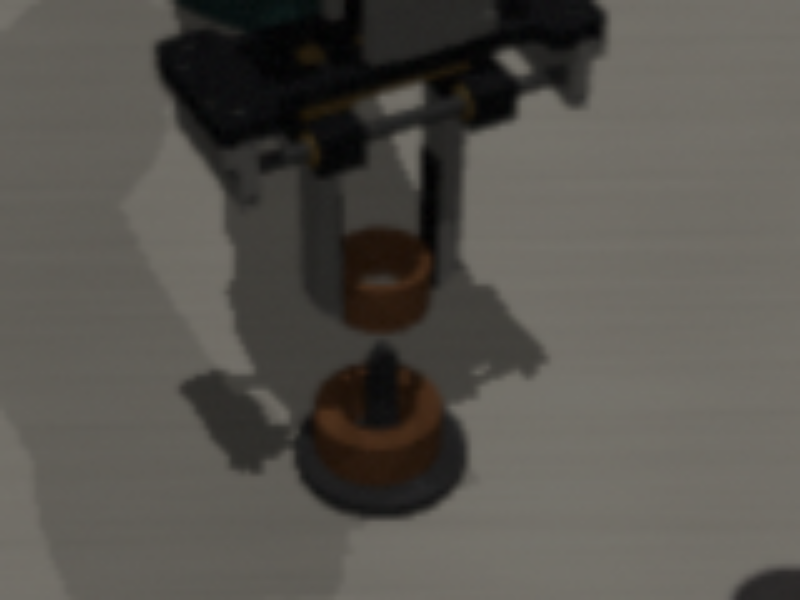

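The narrow ring at (385,280) is in line with the rod at (381,350). I'll lower it 63 mm, settle 1 mm more, then release.

move_arm --series '[{"tx":0,"ty":5,"tz":0,"turn":0},{"tx":0,"ty":10,"tz":0,"turn":0},{"tx":0,"ty":13,"tz":0,"turn":0},{"tx":0,"ty":13,"tz":0,"turn":0},{"tx":0,"ty":11,"tz":0,"turn":0},{"tx":0,"ty":7,"tz":0,"turn":0},{"tx":0,"ty":4,"tz":0,"turn":0},{"tx":0,"ty":0,"tz":0,"turn":0}]'

```text
t: 19.5
position: [490.5, 5.6, 59.4]
orientation: [0.596, -0.38, 0.38, -0.596]
wrist_force: [1.2, 1.5, -0.2]
finger_gap: 45.5
```

move_arm --series '[{"tx":0,"ty":0.5,"tz":0,"turn":0},{"tx":0,"ty":0.5,"tz":0,"turn":0},{"tx":0,"ty":0,"tz":0,"turn":0},{"tx":0,"ty":0,"tz":0,"turn":0},{"tx":0,"ty":0,"tz":0,"turn":0},{"tx":0,"ty":0,"tz":0,"turn":0},{"tx":0,"ty":0,"tz":0,"turn":0},{"tx":0,"ty":0,"tz":0,"turn":0}]'

```text
t: 20.5
position: [490.5, 5.6, 58.5]
orientation: [-0.596, 0.38, -0.38, 0.596]
wrist_force: [0.0, 0.9, 3.4]
finger_gap: 46.2
```

move_arm --series '[{"tx":0,"ty":0,"tz":0,"turn":0},{"tx":0,"ty":0,"tz":0,"turn":0},{"tx":0,"ty":0,"tz":0,"turn":0},{"tx":0,"ty":0,"tz":0,"turn":0},{"tx":0,"ty":0,"tz":0,"turn":0},{"tx":0,"ty":0,"tz":0,"turn":0},{"tx":0,"ty":0,"tz":0,"turn":0},{"tx":0,"ty":0,"tz":0,"turn":0}]' --jaw 80

```text
t: 21.5
position: [490.5, 5.6, 58.4]
orientation: [-0.596, 0.38, -0.38, 0.596]
wrist_force: [0.0, -0.5, -0.2]
finger_gap: 80.0
```

move_arm --series '[{"tx":0,"ty":-4,"tz":0,"turn":0},{"tx":0,"ty":-14,"tz":0,"turn":0},{"tx":0,"ty":-24,"tz":0,"turn":0},{"tx":0,"ty":-30,"tz":0,"turn":0},{"tx":0,"ty":-30,"tz":0,"turn":0},{"tx":0,"ty":-24,"tz":0,"turn":0},{"tx":0,"ty":-10,"tz":0,"turn":0},{"tx":0,"ty":0,"tz":0,"turn":0}]'

```text
t: 22.5
position: [490.6, 5.5, 194.9]
orientation: [-0.596, 0.38, -0.38, 0.596]
wrist_force: [-0.5, 0.4, -0.5]
finger_gap: 79.9
```

```bash
python3 -c "
from h import *
go(490.5,5.3,58.5)
d=snap('scene','s8')
im=cv2.resize(d['image'],None,fx=8,fy=8,interpolation=cv2.INTER_CUBIC)
a=np.linspace(0,2*np.pi,60)
for r,z in((31,36),(23,62),(18,62)):
    p=proj('s8',np.c_[490.5+r*np.cos(a),5.5+r*np.sin(a),np.full(60,z)])
    cv2.polylines(im,[((p+.5)*8).astype(int)],True,(0,255,0),1)
x=im[1200:1680,1650:2290]
cv2.imwrite('pics/c8.png',x)"
```

```text
t 22.5 pos [490.6   5.5 194.9] gap 79.9 F [-0.5  0.4 -0.5]
[[0.422, 0.0009, 0.9066], [-0.9066, -0.0001, 0.422], [0.0005, -1.0, 0.0008]]
shift [ 1.000e-01  1.364e+02 -3.000e-01]
```

View pics/c8.png

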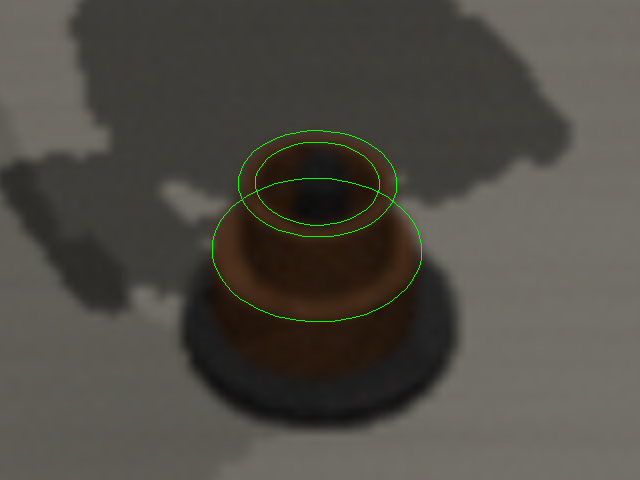

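The predicted rims match the picture: the narrow ring's top is at (317,183) and the wide ring's at (317,250). Both lie flat and centred, and the gripper is well clear. I'll hand in.

```bash
python3 -c "
from h import *
print(ctrl.sign_off())"
```

```text
the job is handed in; nothing more can be done
None
```

Both rings are stowed on the post: the wider one flat on the base, the narrower one flat on top of it. Both are released. I handed the job in after about 22.5 s of the 54 s allowed; no verdict is reported.

- **Grips:** the jaws closed to 62 mm on the wide ring and 46 mm on the narrow one, matching their outside diameters. The highest wrist force I read at the end of a move was about 5.5 N, while gripping the wide ring.
- **Last check:** in the final scene picture, rims predicted for correctly seated rings matched both rings to about 1–2 mm, with no visible tilt. The gripper was empty and its TCP was at 195 mm, well above the post.
- **Failed or disagreed:** my first two move calls were refused for missing row keys, and nothing moved. No measurement disagreed. I did not check the final stack in the top camera.

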